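Scrape the nut shells off the butcher's block

TASK

Pick up the blue hand scraper from the counter, set its edge down on the wooden block on your side of the two walnut shell halves, and wipe both shells off the block's far edge into the metal catch tray there, without touching the shells with the hand. Leave the scraper standing upright on the wooden block.

Things in the scene. Friction and masses are not known exactly. Their poses are not given: they have to be found in the camera images.
- block: fixed wooden block 160 (x) by 150 (y) mm, top 40 mm above the counter. Origin: under its centre at counter height; x points to the grey tray joined to its far edge (x = 80 to 165, y = -75 to 75 mm; floor 3, rims 26 mm high). Obstacles at its right, room x, y in m: tray stand 0.4 m tall (0.37-0.58, -0.20-0.03), column to the ceiling (0.62-0.83, -0.28 to -0.03): from that side, draw back and pass over the stand.
- scraper_grip (a point): blue hand scraper, 0.1 to 0.2 kg, standing upright on the counter beside the block at the start: 32 mm thick (x) all the way up, 70 mm tall; the foot with a black rubber lip is 120 mm long (y) and 25 mm high, the handle above it 70 mm long (y). The point lies on the handle's middle, 46 mm above the scraper's underside; x is through the thickness (the direction to grip across, and to wipe along), y along the foot, z up. Both faces are alike.
- shell_a_center (a point): walnut shell half, dark brown dome 32 mm across and 14 mm high, lying flat side down on the block at the start; it slides easily. The point is its centre, 7 mm above its flat side.
- shell_b_center (a point): walnut shell half, dark brown dome 32 mm across and 14 mm high, lying flat side down on the block at the start; it slides easily. The point is its centre, 7 mm above its flat side.
Things that resemble listed ones, but are neither listed nor needed, are in the scene too. Leave any green, orange or turquoise look-alike of the part that bears shell_b_center alone.

How it is judged:
On the way:
1. the scraper is set down on the block (within 12 mm of its top, its middle at most 40 mm past the block's centre towards the tray), with both shells still on the block (z of scraper_grip in the frame of block between 0.074 and 0.098 m and y of scraper_grip in the frame of block between -0.06 and 0.06 m and x of scraper_grip in the frame of block between -0.09 and 0.04 m and z of each of shell_a_center, shell_b_center in the frame of block above 0.042 m and x of each of shell_a_center, shell_b_center in the frame of block below 0.08 m), for 0.1 s.
At the end, for the whole second after the job is handed in: both shells lie at rest in the catch tray (centres within its outline and under 35 mm above the counter), and the scraper stands released and at rest on the block's top, upright within 10 degrees, its middle over the block (within 90 mm of the block's centre along x, 60 mm along y) (z of scraper_grip in the frame of block between 0.078 and 0.094 m and y of scraper_grip in the frame of block between -0.06 and 0.06 m and x of scraper_grip in the frame of block between -0.09 and 0.09 m and angle between scraper_grip's own z axis and vertical below 0.17 rad and linear speed of each of scraper, shell_a, shell_b below 0.02 m/s and x of shell_a_center in the frame of block between 0.08 and 0.165 m and y of shell_a_center in the frame of block between -0.075 and 0.075 m and z of each of shell_a_center, shell_b_center in the frame of block below 0.035 m and x of shell_b_center in the frame of block between 0.08 and 0.165 m and y of shell_b_center in the frame of block between -0.075 and 0.075 m); the robot touches nothing.
It fails at once if the hand or arm touches a shell (contact force between any of the fingers, the arm and shell_a above 0.3 N or contact force between any of the fingers, the arm and shell_b above 0.3 N).
It also fails if it takes over 43 s, if anything falls off the work surface, if the arm or the gripper's body presses on something with over 40 N, if the wrist force passes 120 N, or if a joint passes its speed limit or range.

ROBOT

A 6-joint arm with a two-finger parallel gripper is mounted at the origin on a cart in front of the work surface, level with it; the furniture and walls round the work are solid. World frame = base frame: x ahead of the robot, y to its left, z up, the work surface at z = 0. Lengths are in m, angles in rad, forces in N, time in s.
With the tool pointing down it reaches from about 0.425 to 0.95 m from the base axis. Payload 14.7 kg.
Tool frame: the origin (TCP) lies midway between the tips of the shut fingers; the grasp point (between the pads) lies 19 mm behind it (arm.tcp_to_grasp is the z of the grasp point in the tool frame, in m); z points along the fingers, y is the line along which they close (so a half turn about z gives the same grasp; the last joint's range is limited). The gripper opens to 85 mm and grips with 20 to 120 N. Pads are 22 mm wide; open, the fingers measure 114 mm over their backs; the gripper's body (76 mm by 85 mm) begins 54 mm behind the grasp point. The pads swing forward as they close: fully open they stand 13 mm farther back than shut.
Start: joints at [1.085, 0.48, 1.596, -0, 1.065, -0.047], TCP at [0.276, 0.588, 0.231] pointing down, gripper open.
Joint ranges: [-2.75, 2.75], [-0.82, 2.05], [0.23, 2.67], [-1.56, 4.7], [0.09, 2.69], [-2.92, 2.92]. Speed limits (rad/s): [1.89, 1.89, 2.39, 3.01, 3.01, 3.01].

INTERFACE

Orientations are given as a unit quaternion [w, x, y, z].
In Python, from bench import telemetry, snapshot, arm gives the robot as it stands.
- The arm moves only by the shell command python3 -m pendant 'ROWS' [FORCE]. ROWS is JSON, one flat list of numbers, 7 for each row, row after row: the turn, a rotation vector about the tool's x, y, z in rad, then the shift along the tool's x, y, z in mm, then the finger opening in mm, from 0 to 85.4. A call has exactly 8 rows; each row is the pose to reach, as a shift and turn from the pose commanded when the call began, along the tool's axes at that moment; what a row does not reach only later rows make up. A row lasts 1/8 s, in which the tool goes at most 62.5 mm and 10.7 degrees, less where a joint would pass 70% of its speed; a pose out of reach is approached as far as the arm can. A call with a gripper value outside its range is refused whole. The fingers move at their own pace and stop on an object; FORCE is the grip in N (left out, the last holds). Time passes only in rows, so rows that repeat a pose let the fingers close, or fill a call up. It gives the time, the measured TCP pose, the force, the opening and the grip force at its end, in the units of the state.
- telemetry.state(): the state, without advancing time (a new reading comes with each control period).
- snapshot(name): name is "scene" or "top" or "wrist"; returns a dict with "img" (400x640x3 uint8, red, green, blue), "fx", "fy", "cx", "cy" (pixels), "R" (3x3) and "t" (3): a world point X has camera coordinates R X + t. Camera axes: x right, y down, z forward; pixel columns grow to the right and rows downward; lengths in m; the calibration is good to about 2 mm. A picture is of the moment at which its call begins. There is no depth.
- arm.close_job(): hands the job in; it is judged then, once.
The state is a dict: "clock": time; "joint_pos": joint angles; "qd": joint speeds; "effort": joint torques, N m; "position": TCP position; "tool_rot": TCP orientation; "force": force on the tool from outside, world axes, zero at the start; "ft_torque": the same for the moment, N m; "grip_width": finger opening in m; "finger_force": force on a finger pad.
Only numpy, scipy, OpenCV 4.12 (cv2) and the standard library are available. Lean on these libraries where they do the work, as an engineer would, in place of code of your own. Each camera call takes 0.05 s, during which the arm holds its last target. There are 200 camera calls.

## Working session

There is one attempt and no reset: what is moved stays moved. The work goes in short steps, Python scripts to look and compute and a shell command to move; the robot and the scene stay as the last step left them, time stands still between calls to the robot, and variables do not carry over. Pictures are saved under pics/ and viewed, at most 10 in all, crops included, and the job is handed in when it is done.

```bash
ls; mkdir -p pics; python3 - <<'E'
from bench import telemetry, snapshot, arm
import cv2,numpy as np
s=telemetry.state(); print({k:np.round(v,3) for k,v in s.items()}, arm.tcp_to_grasp)
for n in("scene","top"):
    d=snapshot(n); cv2.imwrite(f"pics/{n}0.png",d["img"][:,:,::-1]); print(n,d["fx"],d["cx"],d["cy"],np.round(d["R"],3).tolist(),np.round(d["t"],3))
E
```

```text
pics
{'clock': np.float64(0.0), 'joint_pos': array([ 1.085,  0.481,  1.597, -0.   ,  1.065, -0.047]), 'qd': array([-0.   , -0.001,  0.001,  0.   ,  0.   , -0.002]), 'effort': array([-2.000e-03, -9.506e+01, -4.302e+01, -0.000e+00,  1.200e-02,
        0.000e+00]), 'position': array([0.276, 0.588, 0.231]), 'tool_rot': array([-0.   ,  0.218,  0.976, -0.001]), 'force': array([0.343, 0.71 , 0.001]), 'ft_torque': array([0.005, 0.049, 0.007]), 'finger_force': np.float64(0.0), 'grip_width': np.float64(0.086)} -0.0187
scene 495.5133908058949 319.408640752646 201.4917843243738 [[0.792, -0.611, -0.02], [-0.367, -0.449, -0.815], [0.488, 0.652, -0.58]] [-0.252  0.37   0.456]
top 519.1225000405407 313.17899441663724 205.58652462172734 [[0.025, -1.0, -0.003], [-0.992, -0.024, -0.122], [0.122, 0.006, -0.993]] [0.257 0.556 0.851]
```

View pics/scene0.png

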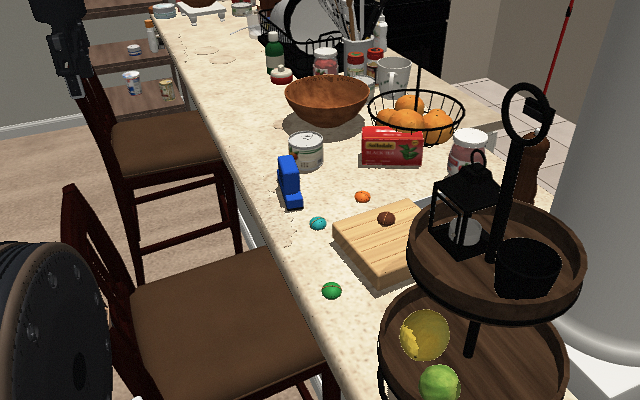

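View pics/top0.png

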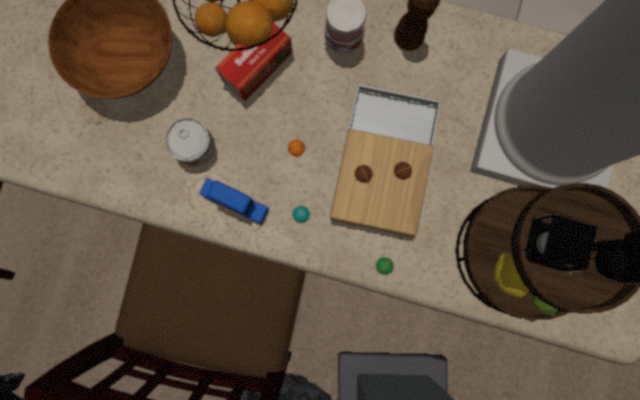

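The scene view shows the scraper at (290,183) and the block at (385,245) with one shell visible. The top view shows the scraper at (234,200), and the block with corners about (352,130), (433,144), (416,236) and (331,219). The shells are at (364,174) and (403,170), and the tray is beyond the block.

```bash
cat > h.py <<'E'
from bench import telemetry, snapshot, arm
import cv2,numpy as np
from scipy.spatial.transform import Rotation as Ro
def ray(d,uv,z):
    uv=np.atleast_2d(uv).astype(float); R=np.array(d["R"]);t=np.array(d["t"])
    c=-R.T@t; v=np.c_[(uv[:,0]-d["cx"])/d["fx"],(uv[:,1]-d["cy"])/d["fy"],np.ones(len(uv))]@R
    return c+v*((z-c[2])/v[:,2])[:,None]
def proj(d,X):
    p=np.atleast_2d(X)@np.array(d["R"]).T+d["t"]; return np.c_[p[:,0]/p[:,2]*d["fx"]+d["cx"],p[:,1]/p[:,2]*d["fy"]+d["cy"]]
def q(): 
    s=telemetry.state(); w=s["tool_rot"]; return s["position"],Ro.from_quat([w[1],w[2],w[3],w[0]])
def big(m,k=1):
    n,l,s,c=cv2.connectedComponentsWithStats(m.astype(np.uint8)*255); o=np.argsort(-s[1:,4])[:k]+1
    return [(l==i) for i in o],[s[i,4] for i in o],[c[i] for i in o]
E
python3 - <<'E'
from h import *
d=snapshot("top"); im=d["img"]; hsv=cv2.cvtColor(im,cv2.COLOR_RGB2HSV); H,S,V=[hsv[...,i].astype(int) for i in range(3)]
x,y=np.meshgrid(range(640),range(400))
roi=(x>315)&(x<445)&(y>120)&(y<245)
wood=roi&(S>70)&(H>8)&(H<28)&(V>90)
m,a,c=big(wood); cn=cv2.findContours(m[0].astype(np.uint8),0,2)[0]; cn=max(cn,key=cv2.contourArea)
print("wood",a,cv2.minAreaRect(cn))
ap=cv2.approxPolyDP(cv2.convexHull(cn),5,True)[:,0]; print(ap.tolist(),ray(d,ap,.04).round(4).tolist())
sh=(x>345)&(x<420)&(y>155)&(y<190)&(V<90)
m,a,c=big(sh,2); print("shell",a,c,ray(d,c,.046).round(4).tolist())
b=(H>105)&(H<125)&(S>150)&(x>180)&(x<290)&(y>160)&(y<240)
m,a,c=big(b); cn=cv2.findContours(m[0].astype(np.uint8),0,2)[0]; print("blue",a,c,cv2.minAreaRect(max(cn,key=cv2.contourArea)))
out=cv2.resize(im[100:250,180:450],None,fx=2.9,fy=2.9,interpolation=cv2.INTER_CUBIC); cv2.imwrite("pics/c1.png",out[:,:,::-1])
E
```

```text
wood [np.int32(7688)] ((381.5343322753906, 182.29750061035156), (89.6364974975586, 92.36479187011719), 11.458752632141113)
[[349, 129], [433, 146], [414, 236], [330, 218]] [[0.6831, 0.2122, 0.04], [0.6566, 0.0675, 0.04], [0.5011, 0.0999, 0.04], [0.528, 0.2417, 0.04]]
shell [np.int32(188), np.int32(184)] [array([402.21276596, 170.74468085]), array([363.36413043, 174.02173913])] [[0.6109, 0.1211, 0.046], [0.6037, 0.1869, 0.046]]
blue [np.int32(1172)] [array([233.70051195, 200.12286689])] ((233.87646484375, 199.81198120117188), (67.50251007080078, 18.609848022460938), 26.11391258239746)
```

View pics/c1.png

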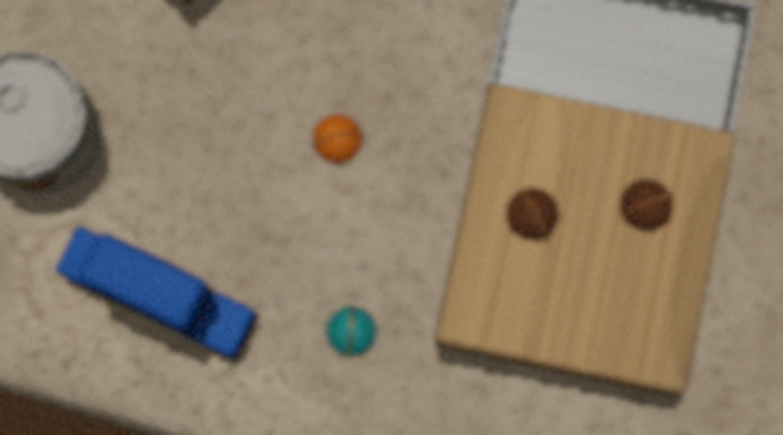

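```bash
cat > fit.py <<'E'
from h import *
from scipy.optimize import minimize
def blue(im):
    hsv=cv2.cvtColor(im,cv2.COLOR_RGB2HSV); return (hsv[...,0]>103)&(hsv[...,0]<127)&(hsv[...,1]>140)
def mask(d,p,z0=0,sc=4):
    c,s=np.cos(p[2]),np.sin(p[2]); out=np.zeros((400*sc//2,640*sc//2),np.uint8)
    for L,z1,z2 in((.06,.0,.025),(.035,.025,.07)):
        P=np.array([[a*.016,b*L,z+z0] for a in(-1,1) for b in(-1,1) for z in(z1,z2)])
        P[:,:2]=P[:,:2]@np.array([[c,s],[-s,c]])+p[:2]
        cv2.fillConvexPoly(out,cv2.convexHull((proj(d,P)*32+16).astype(np.int32)),255,cv2.LINE_AA,4)
    return out/255.
def fit(ds,p0,z0=0):
    ms=[cv2.resize(big(blue(d["img"]))[0][0].astype(float),None,fx=2,fy=2) for d in ds]
    f=lambda p:sum(np.abs(mask(d,p,z0)-m).sum()/m.sum() for d,m in zip(ds,ms))
    p0=np.array(p0,float); sx=np.vstack([p0]+[p0+v for v in np.diag([.01,.01,.1])])
    r=minimize(f,p0,method="Nelder-Mead",options=dict(initial_simplex=sx,maxiter=150,xatol=1e-4)); return r.x,r.fun
E
python3 - <<'E'
from fit import *
t,s=snapshot("top"),snapshot("scene")
g=ray(t,[[233.7,200.1]],.04)[0]; print(g)
for ds in([t],[s],[t,s]): print(fit(ds,[g[0],g[1],-.42]))
E
```

```text
[0.55452471 0.40574601 0.04      ]
(array([ 0.55708967,  0.41069948, -0.470959  ]), np.float64(0.2281576865696111))
(array([ 0.56170632,  0.41469685, -0.46737864]), np.float64(0.14888802757541092))
(array([ 0.55917483,  0.41212984, -0.46283653]), np.float64(0.3921372981871792))
```

```bash
cat >> h.py <<'E'
def plan(x,y,z,yaw):
    p,R=q(); tgt=Ro.from_matrix(np.c_[[np.sin(yaw),-np.cos(yaw),0],[np.cos(yaw),np.sin(yaw),0],[0,0,-1]])
    s=telemetry.state(); print("t",round(s["clock"],2),"pos",p.round(4),"yaw",R.as_matrix()[:2,1].round(3),"q",np.round(s["joint_pos"],2),"w",s["grip_width"],"F",np.round(s["force"],1))
    print("turn",(R.inv()*tgt).as_rotvec().round(3),"shift mm",(R.inv().apply(np.array([x,y,z])-p)*1e3).round(1))
E
python3 -c "
from h import *
plan(.560,.413,.15,-.465)"
```

```text
Traceback (most recent call last):
  File "h.py", line 16, in plan
    p,R=q(); tgt=Ro.from_matrix(np.c_[[np.sin(yaw),-np.cos(yaw),0],[np.cos(yaw),np.sin(yaw),0],[0,0,-1]])
                 ~~~~~~~~~~~~~~^^^^^^^^^^^^^^^^^^^^^^^^^^^^^^^^^^^^^^^^^^^^^^^^^^^^^^^^^^^^^^^^^^^^^^^^^^
  File "scipy/spatial/transform/_rotation.pyx", line 1143, in scipy.spatial.transform._rotation.Rotation.from_matrix
ValueError: Non-positive determinant (left-handed or null coordinate frame) in rotation matrix 0: [[-0.4484228   0.89382157  0.        ]
 [-0.89382157 -0.4484228   0.        ]
 [ 0.          0.         -1.        ]].
```

```bash
sed -i 's/\[np.sin(yaw),-np.cos(yaw),0\]/[-np.sin(yaw),np.cos(yaw),0]/' h.py
python3 -c "
from h import *
plan(.560,.413,.15,-.465)"
```

```text
t 0.25 pos [0.2761 0.5883 0.231 ] yaw [0.425 0.905] q [ 1.09  0.48  1.6  -0.    1.07 -0.05] w 0.08527090398315518 F [-0.   0.   0.5]
turn [-0.     0.     1.597] shift mm [-331.5  -38.    81. ]
```

```bash
python3 -m pendant '[0,0,0.186,-41,-5,10,85, 0,0,0.372,-83,-10,20,85, 0,0,0.558,-124,-14,30,85, 0,0,0.744,-166,-19,40,85, 0,0,0.93,-207,-24,50,85, 0,0,1.116,-249,-29,61,85, 0,0,1.302,-290,-33,71,85, 0,0,1.488,-331,-38,81,85]' 40
python3 - <<'E'
from fit import *
plan(.560,.413,.15,-.465)
w=snapshot("wrist"); cv2.imwrite("pics/w1.png",w["img"][:,:,::-1])
try: print(fit([w],[.56,.413,-.465]))
except Exception as e: print(e)
E
```

```text
clock: 1.25
position: [0.5607, 0.4126, 0.1498]
tool_rot: [-0.0, 0.823, 0.568, -0.0]
force: [-0.1, 1.1, 0.8]
grip_width: 0.085
finger_force: 0.0
t 1.25 pos [0.5607 0.4126 0.1498] yaw [ 0.935 -0.354] q [0.59 0.62 1.55 0.   0.96 0.95] w 0.08495633375536814 F [-0.1  1.1  0.8]
turn [-0.     0.     0.103] shift mm [ 0.1 -0.8 -0.2]
(array([ 0.55967733,  0.4072806 , -0.37656323]), np.float64(1.5434685833946775))
```

View pics/w1.png

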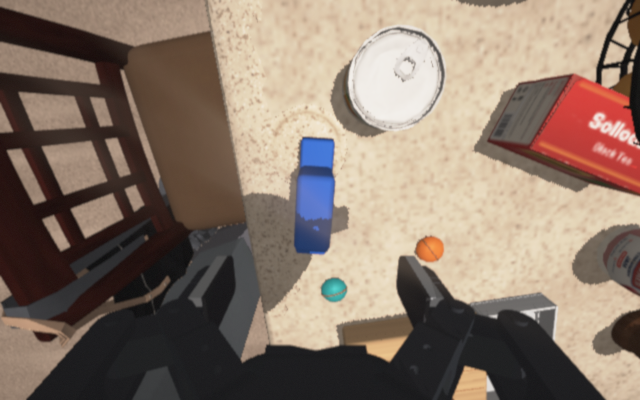

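The wrist view shows the scraper upright at (315,195) between the fingers' lines, with the turquoise look-alike at (334,290) and the block below.

```bash
python3 - <<'E'
from fit import *
w=snapshot("wrist")
m=big(blue(w["img"]),3); print(m[1],m[2])
c,s=np.cos(-.465),np.sin(-.465)
P=lambda x,y,L,z:[[x+a*.016*c-b*L*s,y+a*.016*s+b*L*c,z] for a in(-1,1) for b in(-1,1)]
print(proj(w,P(.56,.413,.035,.07)).round(),proj(w,P(.56,.413,.06,.025)).round())
m=[cv2.resize(((blue(w["img"]))&(np.mgrid[:400,:640][0]<270)&(abs(np.mgrid[:400,:640][1]-315)<40)).astype(float),None,fx=2,fy=2)][0]
f=lambda p:np.abs(mask(w,p)-m).sum()/m.sum()
p0=np.array([.56,.413,-.465]);r=minimize(f,p0,method="Nelder-Mead",options=dict(initial_simplex=np.vstack([p0]+[p0+v for v in np.diag([.01,.01,.1])])));print(r.x,r.fun)
plan(r.x[0],r.x[1],.031,r.x[2])
E
```

```text
[np.int32(1650), np.int32(459), np.int32(300)] [array([313.05575758, 166.01393939]), array([302.82352941, 242.87145969]), array([304.04, 208.51])]
[[286. 247.]
 [291. 167.]
 [323. 250.]
 [332. 170.]] [[289. 249.]
 [297. 131.]
 [320. 251.]
 [332. 134.]]
[ 0.55809125  0.40718967 -0.42095939] 0.8745817811810154
t 1.35 pos [0.5624 0.4107 0.1489] yaw [ 0.934 -0.356] q [ 0.59  0.63  1.55 -0.    0.96  0.95] w 0.08504516058238426 F [-0.1  0.8 -1.3]
turn [0.    0.001 0.057] shift mm [ -4.7  -2.8 117.9]
```

```bash
python3 - <<'E'
import re
s=open('fit.py').read()
s=re.sub(r"    hsv=.*\n","    i=im.astype(int); return (i[...,2]>1.6*i[...,0])&(i[...,2]>1.35*i[...,1])&(i[...,2]>40)\n",s); open('fit.py','w').write(s)
from fit import *
w,t,s=[snapshot(n) for n in("wrist","top","scene")]
for d in(w,t,s): print(fit([d],[.56,.411,-.465]),big(blue(d["img"]))[1])
r=fit([w,t],[.56,.411,-.465])[0]
o=w["img"].copy(); m=cv2.resize(mask(w,r),(640,400))>.5; o[m^cv2.erode(m.astype(np.uint8),np.ones((3,3))).astype(bool)]=[255,255,0]
cv2.imwrite("pics/w2.png",cv2.resize(o[100:290,230:420],None,fx=3,fy=3)[:,:,::-1]); print(r)
E
```

```text
(array([ 0.55792546,  0.40760669, -0.4090218 ]), np.float64(0.6145761013632921)) [np.int32(2796)]
(array([ 0.55955208,  0.41874823, -0.5798607 ]), np.float64(4.76026595113852)) [np.int32(248)]
(array([ 0.56164193,  0.41475143, -0.4680835 ]), np.float64(0.17081099366830063)) [np.int32(960)]
[ 0.56036308  0.41975131 -0.5662778 ]
```

View pics/w2.png

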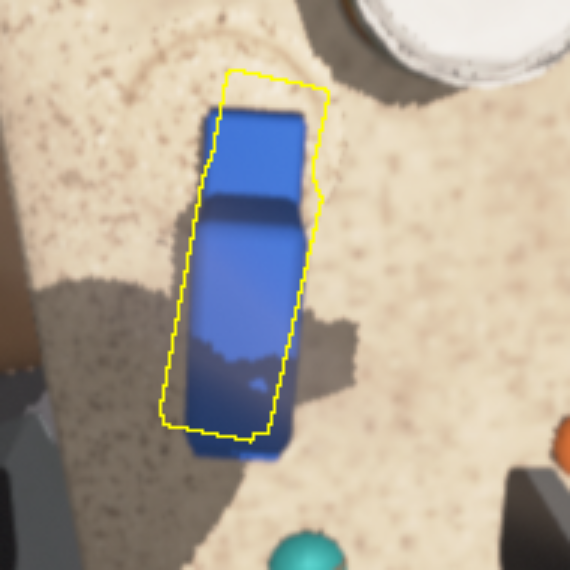

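The crop shows the foot's far corners at crop (207,110) and (304,114) and the handle's near end at about (187–292,450). The fitted outline is off in yaw, so I'll fit the corners directly.

```bash
python3 - <<'E'
from fit import *
w=snapshot("wrist"); f=lambda c:np.array(c)/3+[230,100]
A=ray(w,f([[207,110],[304,114]]),.025); B=ray(w,f([[190,380],[298,380],[200,235],[302,235]]),.066)
print(A.round(4).tolist(),B.round(4).tolist())
d=A[1]-A[0]; print("w",np.hypot(*d[:2]),"yaw foot",np.arctan2(d[1],d[0]))
m=A.mean(0); n=B[:2].mean(0); k=B[2:].mean(0)
for a,b in((m,n),(k,n),(m,k)): v=(a-b); print("axis yaw",np.arctan2(-v[0],v[1]))
for y in(-.43,-.4,-.465): print(y,"centre from far foot edge",(m[:2]-.06*np.array([-np.sin(y),np.cos(y)])).round(4))
E
```

```text
[[0.5656, 0.4724, 0.025], [0.5932, 0.4608, 0.025]] [[0.5366, 0.4054, 0.066], [0.5658, 0.3946, 0.066], [0.555, 0.4441, 0.066], [0.5811, 0.4345, 0.066]]
w 0.029951468598851717 yaw foot -0.3956071722623965
axis yaw -0.4007314259241468
axis yaw -0.4046933673117997
axis yaw -0.39500959565240046
-0.43 centre from far foot edge [0.5544 0.4121]
-0.4 centre from far foot edge [0.556  0.4114]
-0.465 centre from far foot edge [0.5525 0.413 ]
```

```bash
python3 - <<'E'
from fit import *
t=snapshot("top"); w=snapshot("wrist")
f=lambda c:np.array(c)/2.9+[180,100]
P=ray(t,f([[80,228],[58,272],[256,315],[234,358]]),.025)[:,:2]; print(P.round(4).tolist(),P.mean(0))
v=P[:2].mean(0)-P[2:].mean(0); print(np.hypot(*v),"yaw",np.arctan2(-v[0],v[1]))
# look-alikes seen by both cams
print(ray(t,f([[338,138],[351,331]]),.007).round(4).tolist(), ray(w,[[430,249],[334,290]],.007).round(4).tolist())
E
```

```text
[[0.5929, 0.4551], [0.566, 0.4669], [0.5431, 0.3479], [0.5172, 0.36]] [0.55482911 0.40751754]
0.11787433683389678 yaw -0.4317829879971147
[[0.656, 0.3031, 0.007], [0.5369, 0.2918, 0.007]] [[0.6568, 0.3066, 0.007], [0.5382, 0.2934, 0.007]]
```

```bash
python3 -c "
from h import *
plan(.556,.410,.031,-.415)"
```

```text
t 1.65 pos [0.5589 0.4142 0.1507] yaw [ 0.938 -0.347] q [0.59 0.62 1.56 0.   0.96 0.95] w 0.08542859554487421 F [0.6 0.9 0.4]
turn [ 0.    -0.     0.061] shift mm [ -5.   -1.2 119.7]
```

```bash
python3 -m pendant '[0,0,0.059,-4,-2.7,20,85, 0,0,0.059,-4,-2.7,42,85, 0,0,0.059,-4,-2.7,64,85, 0,0,0.059,-4,-2.7,84,85, 0,0,0.059,-4,-2.7,101,85, 0,0,0.059,-4,-2.7,113,85, 0,0,0.059,-4,-2.7,119,85, 0,0,0.059,-4,-2.7,119,85]' && python3 -m pendant '[0,0,0,0,0,0,20, 0,0,0,0,0,0,20, 0,0,0,0,0,0,20, 0,0,0,0,0,0,20, 0,0,0,0,0,0,20, 0,0,0,0,0,0,20, 0,0,0,0,0,0,20, 0,0,0,0,0,0,20]' 60
```

```text
clock: 2.65
position: [0.5557, 0.4106, 0.0311]
tool_rot: [0.0, 0.838, 0.546, -0.0]
force: [0.0, -1.2, 0.2]
grip_width: 0.0852
finger_force: 0.0
clock: 3.65
position: [0.5558, 0.4106, 0.0314]
tool_rot: [0.0, 0.838, 0.546, 0.0]
force: [0.4, -1.9, 4.0]
grip_width: 0.0317
finger_force: 64.8
```

```bash
python3 -m pendant '[0,0,0,0,0,-10,20, 0,0,0,0,0,-25,20, 0,0,0,0,0,-42,20, 0,0,0,0,0,-60,20, 0,0,0,0,0,-78,20, 0,0,0,0,0,-92,20, 0,0,0,0,0,-100,20, 0,0,0,0,0,-100,20]' && python3 - <<'E'
from h import *
c,s=np.cos(-.19),np.sin(-.19)
plan(.5922-.055*c,.1553-.055*s,.131,-.19)
E
```

```text
clock: 4.65
position: [0.5559, 0.4107, 0.1318]
tool_rot: [-0.0, 0.838, 0.546, 0.0]
force: [-0.1, -0.3, -0.9]
grip_width: 0.0313
finger_force: 64.2
t 4.65 pos [0.5559 0.4107 0.1318] yaw [ 0.915 -0.403] q [ 0.59  0.64  1.58 -0.    0.92  1.01] w 0.03134691731077225 F [-0.1 -0.3 -0.9]
turn [ 0.    -0.001 -0.225] shift mm [-231.4   82.6    0.7]
```

```bash
python3 -m pendant '[0,0,-0.03,-20,7,0,20, 0,0,-0.07,-55,20,0,20, 0,0,-0.11,-95,34,0,20, 0,0,-0.15,-140,50,0,20, 0,0,-0.19,-180,64,0,20, 0,0,-0.225,-212,76,0,20, 0,0,-0.225,-231,83,0,20, 0,0,-0.225,-231,83,0,20]' && python3 - <<'E'
from h import *
for n in("wrist","top"):
    d=snapshot(n); cv2.imwrite(f"pics/{n}3.png",d["img"][:,:,::-1])
plan(.538,.166,.131,-.19)
E
```

```text
clock: 5.65
position: [0.5384, 0.1649, 0.131]
tool_rot: [-0.0, 0.772, 0.636, -0.0]
force: [0.4, -0.7, -1.7]
grip_width: 0.0313
finger_force: 64.1
t 5.75 pos [0.5388 0.1663 0.1312] yaw [ 0.982 -0.19 ] q [0.25 0.48 1.89 0.   0.77 0.44] w 0.0315729390546546 F [-0.5  0.4 -1.5]
turn [ 0.    -0.    -0.001] shift mm [-0.5 -0.7  0.2]
```

View pics/wrist3.png

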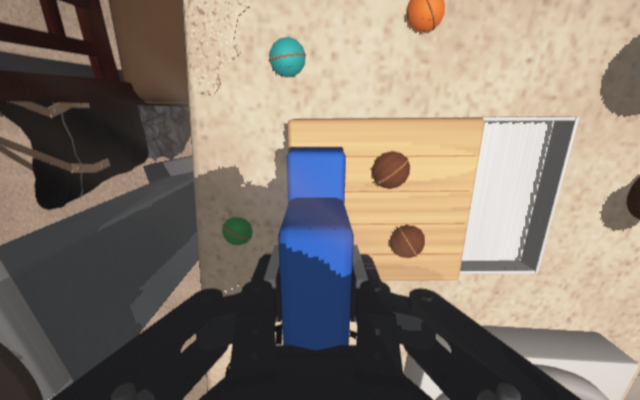

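The wrist view shows the held scraper upright over the block's near part, the shells ahead of it at (391,170) and (407,241), and block corners at (290,119), (483,119) and (461,280).

```bash
python3 - <<'E'
from h import *
w=snapshot("wrist")
B=ray(w,[[290,119],[483,119],[461,280]],.04)[:,:2]; print(B.round(4).tolist())
v=B[1]-B[0]; yaw=np.arctan2(v[1],v[0]); C=(B[0]+B[2])/2; print("len",np.hypot(*v),"yaw",yaw,"C",C,"y-len",np.hypot(*(B[1]-B[2])))
S=ray(w,[[391,170],[407,241]],.046)[:,:2]; print("shells",S)
F=ray(w,[[288,149],[344,149]],.125)[:,:2].mean(0)
for nm,c0,y in(("wrist",C,yaw),("old",np.array([.5922,.1553]),-.19)):
    R=np.array([[np.cos(y),np.sin(y)],[-np.sin(y),np.cos(y)]]); print(nm,"shells",((S-c0)@R.T).round(4).tolist(),"foot end",((F-c0)@R.T).round(4))
E
```

```text
[[0.5336, 0.2424], [0.6838, 0.2132], [0.6614, 0.0682]]
len 0.1529904164328765 yaw -0.19148869093394386 C [0.59750926 0.15527241] y-len 0.14676806248463636
shells [[0.60633074 0.18779669]
 [0.61322235 0.12182567]]
wrist shells [[0.0025, 0.0336], [0.0218, -0.0298]] foot end [-0.0588  0.0598]
old shells [[0.0077, 0.0346], [0.027, -0.0289]] foot end [-0.0535  0.0609]
```

```bash
python3 -m pendant '[0,0,0,0,0,10,20, 0,0,0,0,0,24,20, 0,0,0,0,0,38,20, 0,0,0,0,0,49,20, 0,0,0,0,0,56,20, 0,0,0,0,0,58,20, 0,0,0,0,0,59,20, 0,0,0,0,0,59.5,20]' && python3 -m pendant '[0,0,0,0,0,0.2,20, 0,0,0,0,0,0.4,20, 0,0,0,0,0,0.6,20, 0,0,0,0,0,0.8,20, 0,0,0,0,0,0.8,20, 0,0,0,0,0,0.8,20, 0,0,0,0,0,0.8,20, 0,0,0,0,0,0.8,20]'
```

```text
clock: 6.8
position: [0.5387, 0.1658, 0.0721]
tool_rot: [0.0, 0.771, 0.637, 0.0]
force: [0.5, 0.9, -1.7]
grip_width: 0.0313
finger_force: 64.1
clock: 7.8
position: [0.5387, 0.1657, 0.0714]
tool_rot: [0.0, 0.771, 0.637, 0.0]
force: [-1.3, -2.4, 7.0]
grip_width: 0.0319
finger_force: 65.3
```

```bash
python3 -m pendant '[0,0,0,0,4,0,20, 0,0,0,0,10,0,20, 0,0,0,0,17,0,20, 0,0,0,0,24,0,20, 0,0,0,0,31,0,20, 0,0,0,0,38,0,20, 0,0,0,0,44,0,20, 0,0,0,0,50,0,20]' && python3 -m pendant '[0,0,0,0,5,0,20, 0,0,0,0,10,0,20, 0,0,0,0,15,0,20, 0,0,0,0,20,0,20, 0,0,0,0,25,0,20, 0,0,0,0,30,0,20, 0,0,0,0,34,0,20, 0,0,0,0,38,0,20]' && python3 - <<'E'
from h import *
for n in("wrist","top"):
    d=snapshot(n); cv2.imwrite(f"pics/{n}4.png",d["img"][:,:,::-1])
E
```

```text
clock: 8.8
position: [0.5864, 0.1564, 0.0713]
tool_rot: [-0.001, 0.771, 0.637, -0.001]
force: [-8.5, 2.3, 13.7]
grip_width: 0.0314
finger_force: 66.1
clock: 9.8
position: [0.6238, 0.1493, 0.0714]
tool_rot: [-0.001, 0.771, 0.637, -0.001]
force: [-9.1, 2.2, 10.8]
grip_width: 0.0311
finger_force: 66.0
```

View pics/wrist4.png

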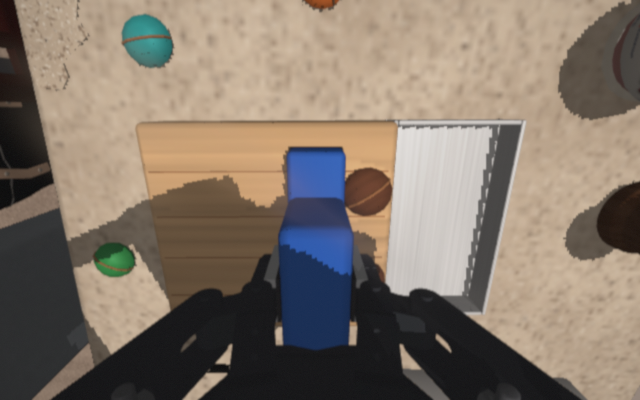

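The scraper is pushing both shells, at (367,191) and (375,275), which are near the far edge. I'll continue the wipe.

```bash
python3 -m pendant '[0,0,0,0,4,0,20, 0,0,0,0,9,0,20, 0,0,0,0,14,0,20, 0,0,0,0,20,0,20, 0,0,0,0,26,0,20, 0,0,0,0,32,0,20, 0,0,0,0,38,0,20, 0,0,0,0,43,0,20]' && python3 -m pendant '[0,0,0,0,1,0,20, 0,0,0,0,1,0,20, 0,0,0,0,-5,0,20, 0,0,0,0,-12,0,20, 0,0,0,0,-20,0,20, 0,0,0,0,-28,0,20, 0,0,0,0,-36,0,20, 0,0,0,0,-40,0,20]' && python3 - <<'E'
from h import *
d=snapshot("wrist"); cv2.imwrite(f"pics/w5.png",d["img"][:,:,::-1])
E
```

```text
clock: 10.9
position: [0.6662, 0.1412, 0.0714]
tool_rot: [-0.001, 0.771, 0.637, -0.001]
force: [-8.6, 1.3, 12.5]
grip_width: 0.0308
finger_force: 65.8
clock: 11.9
position: [0.6279, 0.1488, 0.0715]
tool_rot: [0.0, 0.771, 0.637, 0.001]
force: [3.7, -1.6, 4.8]
grip_width: 0.0314
finger_force: 65.0
```

View pics/w5.png

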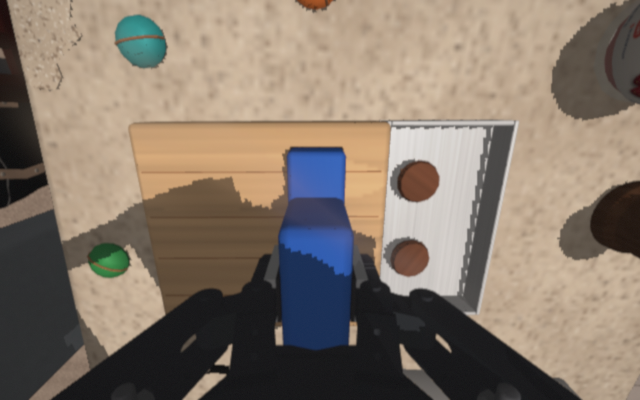

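Both shells lie in the tray at (419,181) and (410,257). I'll draw back to mid-block, release and lift.

```bash
python3 -m pendant '[0,0,0,0,-5,0,20, 0,0,0,0,-13,0,20, 0,0,0,0,-21,0,20, 0,0,0,0,-28,-0.3,20, 0,0,0,0,-32,-0.3,20, 0,0,0,0,-35,-0.3,20, 0,0,0,0,-35,-0.3,20, 0,0,0,0,-35,-0.3,20]' 20 && python3 -m pendant '[0,0,0,0,0,0,40, 0,0,0,0,0,0,50, 0,0,0,0,0,0,60, 0,0,0,0,0,0,70, 0,0,0,0,0,0,85, 0,0,0,0,0,0,85, 0,0,0,0,0,0,85, 0,0,0,0,0,0,85]' && python3 -m pendant '[0,0,0,0,0,-5,85, 0,0,0,0,0,-15,85, 0,0,0,0,0,-30,85, 0,0,0,0,0,-50,85, 0,0,0,0,0,-70,85, 0,0,0,0,0,-90,85, 0,0,0,0,0,-105,85, 0,0,0,0,0,-110,85]' && python3 -m pendant '[0,0,0,0,0,0,85, 0,0,0,0,0,0,85, 0,0,0,0,0,0,85, 0,0,0,0,0,0,85, 0,0,0,0,0,0,85, 0,0,0,0,0,0,85, 0,0,0,0,0,0,85, 0,0,0,0,0,0,85]' && python3 - <<'E'
from h import *
d=snapshot("wrist"); cv2.imwrite(f"pics/w6.png",d["img"][:,:,::-1])
E
```

```text
clock: 12.95
position: [0.5934, 0.1552, 0.0714]
tool_rot: [-0.0, 0.771, 0.637, -0.0]
force: [1.0, 0.0, 8.5]
grip_width: 0.0308
finger_force: 65.4
clock: 13.95
position: [0.5935, 0.1552, 0.0713]
tool_rot: [0.0, 0.771, 0.637, 0.0]
force: [0.1, 0.2, 0.1]
grip_width: 0.0848
finger_force: 0.0
clock: 14.95
position: [0.594, 0.1553, 0.1827]
tool_rot: [0.0, 0.771, 0.637, 0.001]
force: [0.2, 0.2, -0.4]
grip_width: 0.0851
finger_force: 0.0
clock: 15.95
position: [0.5935, 0.1552, 0.1813]
tool_rot: [-0.0, 0.771, 0.637, -0.0]
force: [-0.4, 0.1, 0.1]
grip_width: 0.0848
finger_force: 0.0
```

View pics/w6.png

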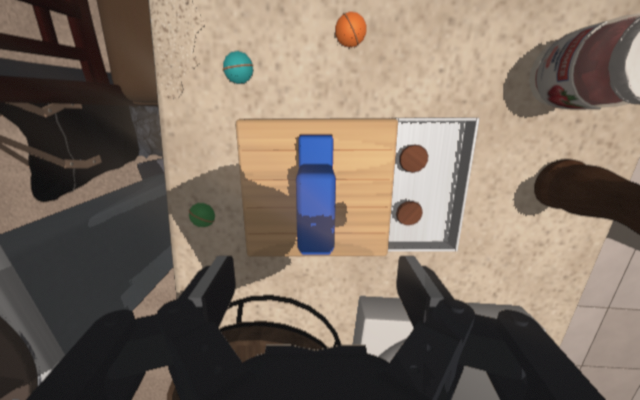

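The scraper stands upright mid-block at (316,195), both shells are in the tray, and the hand is clear.

```bash
python3 -c "
from bench import arm
print(arm.close_job())"
```

```text
the job is handed in; nothing more can be done
None
```

I handed the job in at about 16 s: the last picture shows both walnut shells in the catch tray and the scraper released and upright mid-block; the hand-in returned no verdict.

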